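# Close a one-hand bar clamp on a glued joint and keep the squeeze

### The arm

A 6-joint arm with a two-finger parallel gripper is mounted at the origin on a cart in front of the work surface, level with it; the furniture and walls round the work are solid. World frame = base frame: x ahead of the robot, y to its left, z up, the work surface at z = 0. Lengths are in m, angles in degrees, forces in N, time in s.
With the tool pointing down it reaches from about 0.4 to 0.825 m from the base axis. Payload 7 kg.
Tool frame: the origin (TCP) lies midway between the tips of the shut fingers; the grasp point (between the pads) lies 19 mm behind it; z points along the fingers, y is the line along which they close (so a half turn about z gives the same grasp; the last joint's range is limited). The gripper opens to 88 mm and grips with 3 to 60 N. Pads are 19 mm wide; open, the fingers measure 130 mm over their backs; the gripper's body (78 mm by 193 mm) begins 47 mm behind the grasp point.
Start: joints at [81.308, 20.546, 0.682, 0, -70.136, -16.507], TCP at [0.287, 0.611, 0.227] pointing down, gripper open.
Joint ranges: [-176.03, 176.03], [-82.01, 121.73], [-58.28, 71.71], [-173.87, 95.51], [-174.79, -0.11], [-173.66, 173.66]. Speed limits (degrees/s): [136.94, 136.94, 172.46, 180, 180, 180].

### API

Orientations are given as [roll, pitch, yaw] about the fixed x, y, z axes, in that order (R = Rz(yaw) Ry(pitch) Rx(roll)).
In Python, from plant import ctrl gives the robot as it stands. The module is installed in compiled form; this text tells all that it offers.
- The arm moves only by the tool send_rows, never from a script. Its argument "plan" is a list that holds one entry, the list of rows, each a list of 6 numbers: the shift along the tool's x, y, z in a scale on which 1.0 is 500 mm, then the turn, a rotation vector about the tool's x, y, z in fractions of the full range, 1 being 120 degrees. A call has 1 to 8 rows; each row is the pose to reach, as a shift and turn from the pose commanded when the call began, along the tool's axes at that moment; what a row does not reach only later rows make up. A row lasts 1/12 s, in which the tool goes at most 41.7 mm and 7.16 degrees, less where a joint would pass 70% of its speed; a pose out of reach is approached as far as the arm can. A call with a gripper value outside its range is refused whole. "fingers" is the opening, from 0 (shut) to 1 (fully open), set as the call begins (left out, the last holds). The fingers move at their own pace and stop on an object; the grip force is fixed at half the most. Time passes only in rows, so rows that repeat a pose let the fingers close. It gives the time, the measured TCP pose, the force, the opening and the grip force at its end, in the units of the state.
- ctrl.get_obs(): the state, without advancing time (a new reading comes with each control period).
- ctrl.snapshot(name): name is "side" or "top" or "wrist"; returns a dict with "img" (384x512x3 uint8, red, green, blue), "K" (3x3 intrinsics, pixels), "pose" (4x4, takes a point from camera to world coordinates). Camera axes: x right, y down, z forward; pixel columns grow to the right and rows downward; lengths in m; the calibration is good to about 2 mm. A picture is of the moment at which its call begins. There is no depth.
- ctrl.close_job(): hands the job in; it is judged then, once.
The state is a dict: "clock": time; "joint_pos": joint angles; "qvel": joint speeds; "tau": joint torques, N m; "tool_pos": TCP position; "orientation": TCP orientation; "force": force on the tool from outside, world axes, zero at the start; "moment": the same for the moment, N m; "opening": finger opening in m; "gripper_force": force on a finger pad.
Only numpy, scipy, OpenCV 4.12 (cv2) and the standard library are available. Lean on these libraries where they do the work, as an engineer would, in place of code of your own. Each camera call takes 0.05 s, during which the arm holds its last target. There are 200 camera calls.

### The job

Clamp up a glued joint with the one-hand bar clamp on the bench: lay the short wood block flat in the clamp's mouth, its length along the toothed bar, in line with the two orange pads, its end up against the batten that already lies at the head pad, and let it go. Then take the clamp's handle and trigger together between the fingers, with a light grip, pump the trigger (squeeze, let it spring back, squeeze again) until the far jaw's pad presses the block firmly against the batten, and finish holding it so: keep the trigger squeezed and do not let go, because the pressure is lost when the trigger is released. Draw the far jaw in with the trigger alone, never touching it, do not crush the soft wood, and leave the glue bottle, tape measure and pencil where they are.

Things in the scene. Friction and masses are not known exactly. Their poses are not given: they have to be found in the camera images.
- clamp: pistol-grip bar clamp, loose, 1.2 kg, lying flat: black, orange pads and trigger. Origin on the bench under the bar, in the plane of the head pad's face; y along the bar from head to far jaw, x to the mouth (away from the robot), z up. Bar x -13 to 10, z 11 to 19, tail from y -169; black head x -40 to 46, y -72 to -10, its jaw arm to x 98. Nothing over 33 high. Slides on the bench at about 7 N
- head_pad: orange pad of the head, fixed to the clamp, 44 wide (x), 30 high, face looks to +y; origin at the centre of the face, 16.5 above the bench, at clamp x = 70, y = 0
- far_jaw: black jaw on the far end of the toothed bar, with its pad; not to be touched. With clamp_bar = 0 it fills clamp y 175 to 207, x -22 to 98, 29 high, and moves towards -y as the clamp closes; its origin is then the clamp's, shifted by clamp_bar
- jaw_pad: orange rubber pad of the far jaw, 44 wide (x), 30 high, face looks to -y to the head pad; origin at the centre of the face, 16.5 above the bench, at clamp x = 70, y = 175.5 minus clamp_bar (plus pad_give)
- clamp_handle: the fixed handle, black with an orange inlay, pointing from the head to -x (to the robot): clamp x -141 to -38, y -62 to -36, z 0 to 30. Origin as the clamp's
- trigger_blade: the orange trigger blade beside the handle on its +y side, 74 long (x), 14 thick (y), z 4 to 28; origin at its middle, at bench level. It hinges in the head about z at clamp x = 34, y = -30; squeezing moves it to -y, to the handle
- handle_back (a point): middle of the handle's rear face (looks to -y), at clamp x = -77, y = -62, 16 above the bench: one finger goes here. Free space beside it
- trigger_front (a point): middle of the trigger's front face (looks to +y), 16 above the bench: the other finger goes here. Released it is at clamp x = -76, y = 1: handle and trigger together measure 64 across at rest, about 41 fully squeezed. Free space beside it, 36 to the head. About 4 N move it while the jaw is free; the clamp centres itself between the fingers
- clamp_trigger (a joint): trigger angle: 0 released (it springs back by itself), 0.20 rad fully squeezed. A sprung pawl on it drives the toothed bar (tooth pitch 6 mm): a full squeeze draws the far jaw in about 6 mm; on the way back the pawl clicks over the teeth while a 5 N brake keeps the bar. Let it come back all the way to catch the next tooth
- clamp_bar (a joint): how far the far jaw has been drawn in, m: 0 fully open (175.5 mm between the pads), growing as the clamp closes; 0 to 0.016 at the start. Batten and block are 135 long together, so the jaw meets the block at about 0.0405 and some 5 to 8 squeezes are needed
- pad_give (a joint): how far the far jaw's rubber pad is pressed in, m: 0 free, 0.001 at 12 N, 0.002 at 24 N. A grip of 20 N on handle and trigger makes the pad press with roughly 17 to 30 N, which is right; over 45 N crushes the wood (a hard grip of 70 N or more does that). Released, the pad keeps 5 N at most
- batten: square wooden batten 45 x 160 x 45 high, lying across the mouth, a long face at the head pad (0 to 5 mm off it). Origin: centre of its underside; its y runs along its length, which lies along the clamp's x, its x along the clamp's y (it is laid at yaw 90 degrees to the clamp)
- block: short wood block, 60 x 90 x 38 high, 0.08 to 0.15 kg, lying flat left of the clamp. Origin: centre of its underside; x across the 60 mm width (grasp it so), y along its length. In the clamp its y lies along the clamp's y (either way round), centre at clamp x = 70, which leaves 30 mm free between block and bar
- glue_bottle: white plastic glue bottle, 51 across, 83 high, standing; leave alone. Origin: centre of its underside
- tape_measure: yellow tape measure, 38 x 72 x 62 high; leave alone. Origin: centre of its underside
- pencil: red pencil, 168 x 8 x 7, lying; leave alone. Origin: centre of its underside, x along it
Not all that is in view belongs to the job. Leave any green look-alike of the block alone.

How it is judged (in metres and radians):
On the way, in this order (a step that is already met when the one before it is completed fails the run):
1. the block lies flat and released in the clamp's mouth, in line with the pads, its end against the batten (x of block in the frame of clamp between 0.058 and 0.082 m and angle between the y axis of block and the y axis of clamp, either way round below 0.1 rad and angle between each of block, batten's own z axis and vertical below 0.06 rad and height (world z) of each of block, batten below 0.006 m and y of batten in the frame of clamp above 0.012 m and angle between the x axis of batten and the y axis of clamp, either way round below 0.1 rad and y of block in the frame of clamp below 0.11 m and contact force between the fingers and block below 0.3 N and linear speed of block below 0.02 m/s), for 0.3 s.
2. the trigger, squeezed by the fingers, has brought the moving pad onto the block (contact force between jaw_pad and block above 3 N and contact force between the fingers and trigger_blade above 1 N), for 0.1 s.
At the end, for the whole second after the job is handed in: To the end: pad on block, block on batten, batten on head pad each over 9 N (pad never over 45 N); fingers on trigger and on handle over 4 N each; block and batten flat (0.06 rad) and in line with the clamp (0.10 rad), block centre within 12 mm of the pads' line (contact force between jaw_pad and block above 9 N and contact force between block and batten above 9 N and contact force between batten and head_pad above 9 N and contact force between the fingers and trigger_blade above 4 N and contact force between the fingers and clamp_handle above 4 N and x of block in the frame of clamp between 0.058 and 0.082 m and angle between the y axis of block and the y axis of clamp, either way round below 0.1 rad and angle between each of block, batten's own z axis and vertical below 0.06 rad and height (world z) of each of block, batten below 0.006 m and y of batten in the frame of clamp above 0.012 m and angle between the x axis of batten and the y axis of clamp, either way round below 0.1 rad and y of block in the frame of clamp below 0.094 m); the arm keeps its last pose, push and grip.
It fails at once if the joint is crushed: the moving pad presses on the block with more than 45 N (contact force between jaw_pad and block above 45 N).
It fails at once if the far jaw or its pad is touched or pushed by the robot instead of being drawn in by the trigger (contact force between any of the arm, the fingers and far_jaw above 1 N).
It fails at once if the glue bottle is disturbed (moved 25 mm or tipped) (distance of glue_bottle from where it was at the start of the episode above 0.025 m or angle between glue_bottle's own z axis and vertical above 0.3 rad).
It fails at once if the tape measure is disturbed (moved 25 mm) (distance of tape_measure from where it was at the start of the episode above 0.025 m).
It fails at once if the pencil is disturbed (moved 25 mm) (distance of pencil from where it was at the start of the episode above 0.025 m).
It also fails if it takes over 61 s, if anything falls off the work surface, if the arm or the gripper's body presses on something with over 40 N, if the wrist force passes 120 N, or if a joint passes its speed limit or range.

## Working session

There is one attempt and no reset: what is moved stays moved. The work goes in short steps, Python scripts to look and compute and a tool call to move; the robot and the scene stay as the last step left them, time stands still between calls to the robot, and variables do not carry over. Pictures are saved under pics/ and viewed, at most 10 in all, crops included, and the job is handed in when it is done.

Besides the shell and the picture viewer there is one more tool, called as name([rows], argument=value, ...), one row to a line, values as JSON. send_rows: Moves the arm, as the interface text tells. Its arguments: {"type":"object","properties":{"plan":{"type":"array","items":{"type":"array","items":{"type":"array","items":{"type":"number"}}}},"fingers":{"type":"number"}},"required":["plan"]}

```bash
mkdir -p pics
python3 - <<'E'
from plant import ctrl
import cv2,numpy as np
print(ctrl.get_obs())
for n in ("top","side"):
    s=ctrl.snapshot(n); cv2.imwrite(f"pics/{n}0.png",cv2.resize(s["img"][:,:,::-1],(800,600),interpolation=cv2.INTER_CUBIC))
    print(n,s["K"].tolist(),np.round(s["pose"],4).tolist())
E
```

```text
{'clock': 0.0, 'joint_pos': array([ 8.13061818e+01,  2.05916416e+01,  6.34986376e-01, -1.93017399e-02,
       -7.01353479e+01, -1.65062091e+01]), 'qvel': array([-0.00285722,  0.03131341, -0.11206158, -0.04887662, -0.09550802,
       -0.05271487]), 'tau': array([ 1.22465586e-03, -5.82714951e+01,  2.93045801e+01,  6.99667364e+00,
        6.97305237e-03, -1.60160885e-04]), 'tool_pos': array([0.28723197, 0.6103141 , 0.22563214]), 'orientation': array([ 1.79906633e+02, -8.74514923e-03, -2.52065935e+01]), 'force': array([ 0.41091812,  0.4986093 , -0.4011617 ]), 'moment': array([-0.02316101,  0.0143465 , -0.05717002]), 'gripper_force': 0.0, 'opening': 0.0872643697258224}
top [[431.531605323725, 0.0, 255.04710398725643], [0.0, 431.531605323725, 194.7923881008298], [0.0, 0.0, 1.0]] [[-0.0021, -0.9986, 0.053, 0.4751], [-0.9999, 0.0016, -0.0104, -0.0011], [0.0103, -0.0531, -0.9985, 1.375], [0.0, 0.0, 0.0, 1.0]]
side [[427.53321266239743, 0.0, 256.66736130605466], [0.0, 427.53321266239743, 190.4675791031354], [0.0, 0.0, 1.0]] [[0.9981, 0.0537, -0.0291, 0.5793], [0.0576, -0.6699, 0.7402, -1.0116], [0.0203, -0.7405, -0.6717, 0.9516], [0.0, 0.0, 0.0, 1.0]]
```

View pics/top0.png

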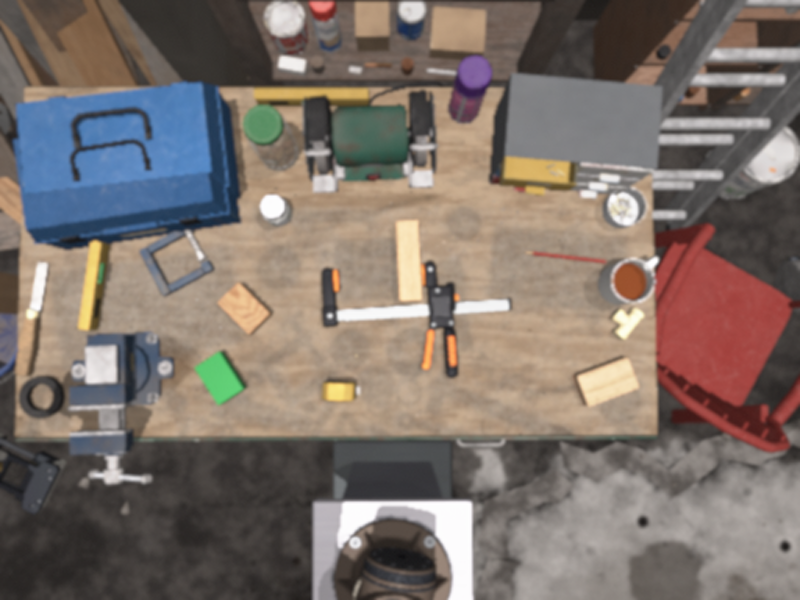

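View pics/side0.png

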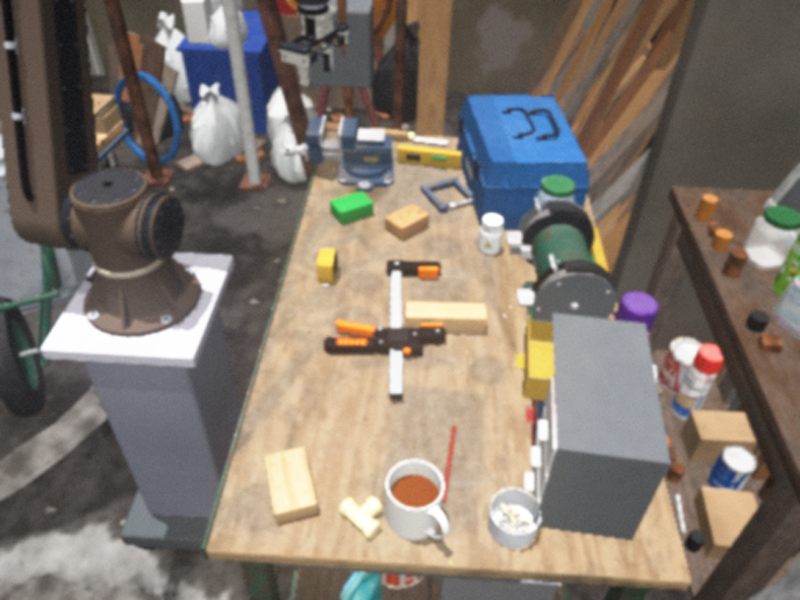

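The top view shows the clamp with its head at (440,305), the far jaw at (330,298), the batten at (408,260), the bottle at (273,208), the tape at (340,390) and the pencil at (570,257).

These could be taken for the block:
- Brown grained block at (243,308)
- Green block at (219,377)
- Larger pale board at (607,380)
- Batten at (408,260)

I choose the brown block at (243,308). It is about 60x90, not green, and lies left of the clamp. I'll check it in a crop.

Run:
```python
from plant import ctrl
import cv2,numpy as np
a=ctrl.snapshot("top")["img"][134:254,134:334,::-1]
b=ctrl.snapshot("side")["img"][120:265,190:330,::-1]
cv2.imwrite("pics/top1.png",cv2.resize(a,None,fx=4,fy=4,interpolation=cv2.INTER_CUBIC))
cv2.imwrite("pics/side1.png",cv2.resize(b,None,fx=4,fy=4,interpolation=cv2.INTER_CUBIC))
```

```text
(no output)
```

View pics/top1.png

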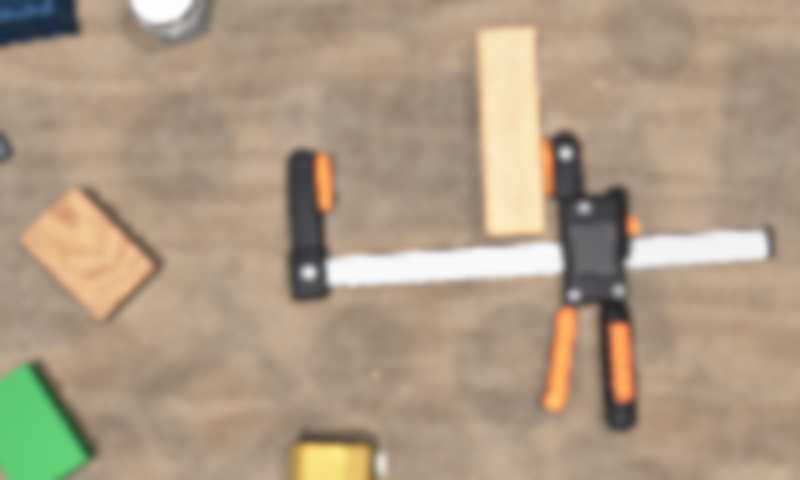

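View pics/side1.png

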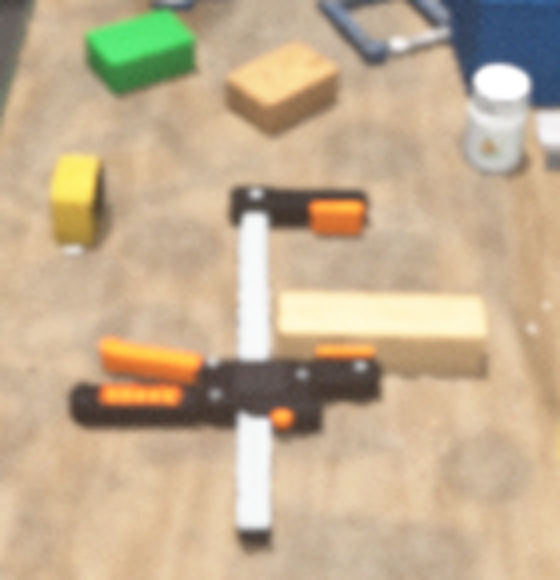

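The block choice is confirmed: brown, grained, with its top corners in the top crop at (80,187), (160,265), (104,320) and (22,240). The clamp bar runs in the crop from (328,271) to (770,244), and the head pad face is near (543,165).

```bash
cat > h.py <<'E'
import numpy as np,cv2
from plant import ctrl
def ray(s,p):
    d=s["pose"][:3,:3]@np.linalg.solve(s["K"],[p[0],p[1],1.]); return s["pose"][:3,3],d
def onz(s,p,z):
    o,d=ray(s,p); return o+d*(z-o[2])/d[2]
def tri(*sp):
    A=np.zeros((3,3));b=np.zeros(3)
    for s,p in sp:
        o,d=ray(s,p);d=d/np.linalg.norm(d);M=np.eye(3)-np.outer(d,d);A+=M;b+=M@o
    return np.linalg.solve(A,b)
def proj(s,X):
    X=np.atleast_2d(X);c=(X-s["pose"][:3,3])@s["pose"][:3,:3];q=c@s["K"].T;return q[:,:2]/q[:,2:]
T=lambda x,y:((x+.5)/4-.5+134,(y+.5)/4-.5+134)
S=lambda x,y:((x+.5)/4-.5+190,(y+.5)/4-.5+120)
E
python3 - <<'E'
from h import *
np.set_printoptions(precision=4,suppress=True)
t=ctrl.snapshot("top");s=ctrl.snapshot("side")
print("block tri",tri((t,T(91.5,253)),(s,S(284,77))))
for p in [(80,187),(160,265),(104,320),(22,240)]: print(onz(t,T(*p),.038))
print("batten tri near-left", tri((t,T(487,236)),(s,S(278,333))), tri((t,T(478,30)),(s,S(486,334))))
for p in [(478,30),(535,27),(545,233),(487,236)]: print(onz(t,T(*p),.045))
print("bar",onz(t,T(345,270),.019),onz(t,T(770,244),.019),"tail tri",tri((t,T(770,244)),(s,S(254,532))))
print("padface ends",onz(t,T(543,140),.0315),onz(t,T(545,193),.0315))
print("jawpad",onz(t,T(330,155),.0315),onz(t,T(334,209),.0315), tri((t,T(332,182)),(s,S(338,201))))
print("handle tip",onz(t,T(621,428),.03),"trig tip",onz(t,T(553,410),.028),tri((t,T(553,408)),(s,S(102,347))))
for p,z in [((166,10),.083),((333,445),.062)]: print(onz(t,T(*p),z))
w=ctrl.snapshot("wrist");o=ctrl.get_obs();print(w["K"],w["pose"],o["tool_pos"])
E
```

```text
block tri [0.5391 0.292  0.0281]
[0.5913 0.2994 0.038 ]
[0.5307 0.237  0.038 ]
[0.4883 0.2798 0.038 ]
[0.5503 0.3437 0.038 ]
batten tri near-left [ 0.5523 -0.0168 -0.0041] [ 0.7185 -0.0097  0.0007]
[ 0.7127 -0.0093  0.045 ]
[ 0.715  -0.0536  0.045 ]
[ 0.5546 -0.0608  0.045 ]
[ 0.5524 -0.016   0.045 ]
bar [0.5273 0.0953 0.019 ] [ 0.5472 -0.2393  0.019 ] tail tri [ 0.5456 -0.24    0.0156]
padface ends [ 0.6283 -0.0601  0.0315] [ 0.5867 -0.0615  0.0315]
jawpad [0.6167 0.1063 0.0315] [0.5744 0.1031 0.0315] [0.5937 0.1042 0.0371]
handle tip [ 0.4038 -0.1199  0.03  ] trig tip [ 0.4177 -0.0672  0.028 ] [ 0.4167 -0.0679  0.0194]
[0.7212 0.226  0.083 ]
[0.3932 0.1011 0.062 ]
[[282.8532   0.     255.9649]
 [  0.     282.8532 188.6574]
 [  0.       0.       1.    ]] [[-0.4248 -0.8671 -0.2602  0.3569]
 [-0.9053  0.4069  0.1221  0.5764]
 [ 0.      0.2874 -0.9578  0.3835]
 [ 0.      0.      0.      1.    ]] [0.2874 0.6107 0.2264]
```

```bash
cat >> h.py <<'E'
from scipy.spatial.transform import Rotation as Ro
np.set_printoptions(precision=4,suppress=True)
def cur():
    o=ctrl.get_obs(); return o,np.array(o["tool_pos"]),Ro.from_euler("xyz",o["orientation"],degrees=True)
def go(p,yaw):
    o,q,R=cur(); G=Ro.from_euler("xyz",[180,0,yaw],degrees=True)
    print("clock",o["clock"],"at",q,"rpy",o["orientation"],"shift cm",R.inv().apply(np.array(p)-q)*100,"turn",(R.inv()*G).as_rotvec(degrees=True))
E
python3 -c "
from h import *
go([.54,.29,.20],-134.5)"
```

```text
clock 0.35 at [0.2874 0.6107 0.2264] rpy [179.9803  -0.0027 -25.1973] shift cm [36.5116 18.2575  2.6442] turn [  0.0108  -0.0206 109.3027]
```

Units first: shifts go in shares of 500 mm and turns go in shares of 120 degrees. So 36.5 cm is 0.73, 18.3 cm is 0.366, 55 degrees is 0.4583.

send_rows([
  [[0.73,0.366,0.052,0,0,0.4583],[0.73,0.366,0.052,0,0,0.4583],[0.73,0.366,0.052,0,0,0.4583],[0.73,0.366,0.052,0,0,0.4583],[0.73,0.366,0.052,0,0,0.4583],[0.73,0.366,0.052,0,0,0.4583],[0.73,0.366,0.052,0,0,0.4583],[0.73,0.366,0.052,0,0,0.4583]],
], fingers=1)

```text
clock: 1.02
tool_pos: [0.4939, 0.3475, 0.2056]
orientation: [-180.0, 0.0, -80.6]
force: [0.6, 0.4, -1.1]
opening: 0.0874
gripper_force: 0.0
```

```bash
python3 -c "
from h import *
go([.54,.29,.20],-134.5)"
```

```text
clock 1.0167 at [0.4939 0.3475 0.2056] rpy [-179.9759    0.0205  -80.563 ] shift cm [ 6.4297 -3.6091  0.5585] turn [-0.0127  0.0303 53.937 ]
```

To row units: 6.4 cm is 0.128, -3.6 cm is -0.072, 54 degrees is 0.45.

send_rows([
  [[0.128,-0.072,0.012,0,0,0.45],[0.128,-0.072,0.012,0,0,0.45],[0.128,-0.072,0.012,0,0,0.45],[0.128,-0.072,0.012,0,0,0.45],[0.128,-0.072,0.012,0,0,0.45],[0.128,-0.072,0.012,0,0,0.45],[0.128,-0.072,0.012,0,0,0.45],[0.128,-0.072,0.012,0,0,0.45]],
])

```text
clock: 1.68
tool_pos: [0.5394, 0.2921, 0.1994]
orientation: [180.0, -0.0, -134.6]
force: [-0.1, 0.2, -0.6]
opening: 0.0876
gripper_force: 0.0
```

Run:
```python
from h import *
go([.54,.29,.20],-134.5)
w=ctrl.snapshot("wrist");np.save("w1.npy",w,allow_pickle=True)
print(w["pose"])
c=np.array([[.5913,.2994,.038],[.5307,.237,.038],[.4883,.2798,.038],[.5503,.3437,.038]]);print(proj(w,c))
cv2.imwrite("pics/w1.png",cv2.resize(w["img"][:,:,::-1],(768,576),interpolation=cv2.INTER_CUBIC))
```

```text
clock 1.6833 at [0.5394 0.2921 0.1994] rpy [ 179.9984   -0.0013 -134.6145] shift cm [ 0.1103 -0.1928 -0.0615] turn [ 0.0016 -0.0013 -0.1145]
[[-0.7126  0.6716  0.2026  0.4836]
 [ 0.7015  0.6824  0.2055  0.2355]
 [-0.0002  0.2886 -0.9574  0.3567]
 [ 0.      0.      0.      1.    ]]
[[229.4661 208.5588]
 [226.8248 135.3484]
 [280.9137 136.0367]
 [279.5667 210.7462]]
```

View pics/w1.png

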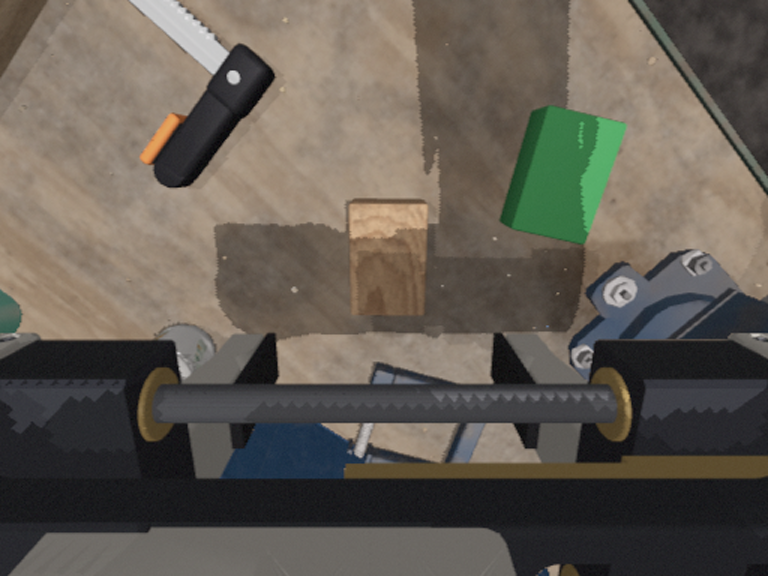

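The wrist view shows the block under the fingers. Its top corners in the 768-wide image are (349,205), (428,205), (424,314) and (353,316), and the finger midline is at column 384.

Run:
```python
from h import *
w=np.load("w1.npy",allow_pickle=True).item();t=ctrl.snapshot("top")
c=[];
for p in [(349,205),(428,205),(424,314),(353,316)]: c.append(onz(w,np.array(p)/1.5-.17,.038))
c=np.array(c);print(c,c.mean(0),np.linalg.norm(np.diff(c,axis=0),axis=1))
d=(c[3]+c[2]-c[0]-c[1]);print("yaw of length",np.degrees(np.arctan2(d[1],d[0])))
print("tri",tri((w,np.array((388.5,260))/1.5-.17),(t,T(91.5,253))))
ctr=c.mean(0);go([ctr[0],ctr[1],.014],-134.5)
```

```text
[[0.5271 0.2423 0.038 ]
 [0.4853 0.2835 0.038 ]
 [0.5464 0.3447 0.038 ]
 [0.5882 0.3059 0.038 ]] [0.5367 0.2941 0.038 ] [0.0587 0.0865 0.057 ]
yaw of length 45.604435531712966
tri [ 0.5424  0.3001 -0.0055]
clock 1.7833 at [0.5394 0.2923 0.1994] rpy [ 179.9983    0.0055 -134.2648] shift cm [ 0.0523  0.3169 18.5431] turn [0.0017 0.0055 0.2352]
```

send_rows([
  [[0.002,0.006,0.08,0,0,0],[0.002,0.006,0.16,0,0,0],[0.002,0.006,0.24,0,0,0],[0.002,0.006,0.3,0,0,0],[0.002,0.006,0.34,0,0,0],[0.002,0.006,0.37,0,0,0],[0.002,0.006,0.37,0,0,0],[0.002,0.006,0.37,0,0,0]],
])

```text
clock: 2.45
tool_pos: [0.5363, 0.2934, 0.0139]
orientation: [-180.0, -0.1, -134.1]
force: [1.0, -0.7, 0.7]
opening: 0.0878
gripper_force: 0.0
```

send_rows([
  [[0,0,0,0,0,0],[0,0,0,0,0,0],[0,0,0,0,0,0],[0,0,0,0,0,0],[0,0,0,0,0,0],[0,0,0,0,0,0]],
], fingers=0.5)

```text
clock: 2.95
tool_pos: [0.5369, 0.2939, 0.0152]
orientation: [-180.0, 0.1, -134.2]
force: [-0.9, 0.2, 5.7]
opening: 0.0595
gripper_force: 30.0
```

send_rows([
  [[0,0,-0.08,0,0,0],[0,0,-0.16,0,0,0],[0,0,-0.24,0,0,0],[0,0,-0.28,0,0,0],[0,0,-0.28,0,0,0]],
])

```text
clock: 3.37
tool_pos: [0.5389, 0.2955, 0.1604]
orientation: [-179.9, 0.5, -134.2]
force: [1.2, 0.5, -1.8]
opening: 0.0599
gripper_force: 29.9
```

Run:
```python
from h import *
O=np.array([.5376,-.065]);a=np.radians(3.4);X=np.array([np.cos(a),np.sin(a)]);Y=np.array([-X[1],X[0]])
p=O+.07*X+.100*Y;print(p,ctrl.get_obs()["opening"]);go([p[0],p[1],.2],-86.6)
```

```text
[0.6015 0.039 ] 0.059919063271930285
clock 3.3667 at [0.5389 0.2955 0.1604] rpy [-179.938     0.527  -134.1512] shift cm [ 13.9987 -22.3679  -4.061 ] turn [ -0.2771   0.4707 -47.5511]
```

To row units: -22.4 cm is -0.448, 14 cm is 0.28, -47.5 degrees is -0.3958.

send_rows([
  [[0.28,-0.448,-0.08,-0.0025,0.0042,-0.3958],[0.28,-0.448,-0.08,-0.0025,0.0042,-0.3958],[0.28,-0.448,-0.08,-0.0025,0.0042,-0.3958],[0.28,-0.448,-0.08,-0.0025,0.0042,-0.3958],[0.28,-0.448,-0.08,-0.0025,0.0042,-0.3958],[0.28,-0.448,-0.08,-0.0025,0.0042,-0.3958],[0.28,-0.448,-0.08,-0.0025,0.0042,-0.3958],[0.28,-0.448,-0.08,-0.0025,0.0042,-0.3958]],
])

```text
clock: 4.03
tool_pos: [0.5999, 0.0327, 0.1943]
orientation: [179.5, -0.4, -86.4]
force: [0.1, 2.3, -1.7]
opening: 0.0598
gripper_force: 29.9
```

send_rows([
  [[0,0,0,0,0,0],[0,0,0,0,0,0]],
])

```text
clock: 4.2
tool_pos: [0.599, 0.037, 0.1935]
orientation: [179.5, -0.3, -86.8]
force: [-0.5, 0.6, -2.5]
opening: 0.0596
gripper_force: 29.9
```

Run:
```python
from h import *
go([.6015,.039,.2],-86.6)
w=ctrl.snapshot("wrist");np.save("w2.npy",w,allow_pickle=True)
print(w["pose"])
cv2.imwrite("pics/w2.png",cv2.resize(w["img"][:,:,::-1],(800,600),interpolation=cv2.INTER_CUBIC))
```

```text
clock 4.2 at [0.599  0.037  0.1935] rpy [179.46    -0.3211 -86.8349] shift cm [-0.1813 -0.259  -0.6573] turn [ 0.5406 -0.3199 -0.2364]
[[-0.9984 -0.0515 -0.0243  0.6037]
 [-0.0563  0.9578  0.2819 -0.041 ]
 [ 0.0088  0.2828 -0.9591  0.3511]
 [ 0.      0.      0.      1.    ]]
```

View pics/w2.png

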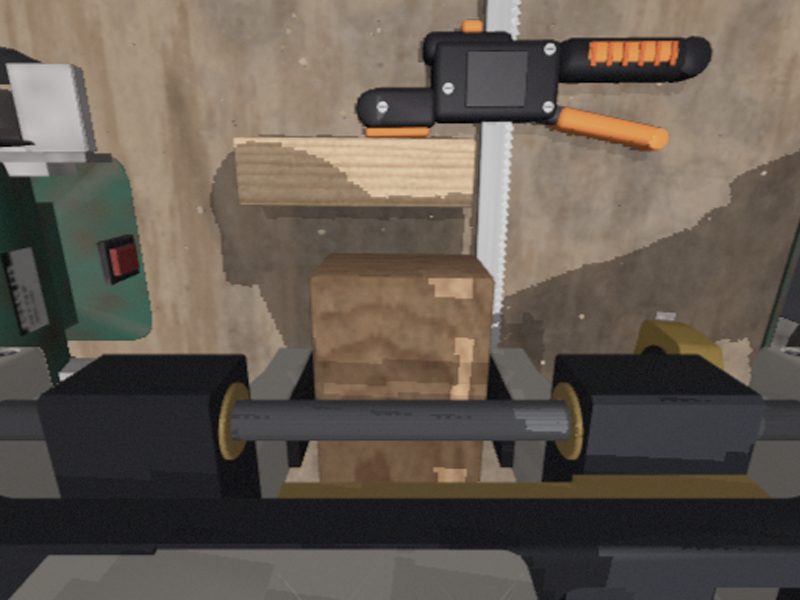

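The wrist view shows:
- **Block:** held, end edge at row 275, columns 312–491.
- **Batten:** top corners at (235,140), (475,138), (473,205) and (240,207).
- **Head pad:** columns 366–428, row 131.
- **Bar:** runs along columns 480–518.
- **Trigger tip:** (665,139).
- **Handle tip:** (705,57).

Run:
```python
from h import *
w=np.load("w2.npy",allow_pickle=True).item();f=384/600
W=lambda x,y,z:onz(w,((x+.5)*f-.5,(y+.5)*f-.5),z)
for n,p in dict(bat0=(235,140,.045),bat1=(475,138,.045),bat2=(473,205,.045),bat3=(240,207,.045),barL0=(487,5,.019),barL1=(478,225,.019),padL=(366,131,.0315),padR=(428,131,.0315),handR=(709,56,.02),handTop=(640,37,.02),handTop2=(580,37,.02),trigTip=(667,140,.02),trigFront=(615,143,.02),trigFront2=(580,133,.02),blk0=(330,255,.178),blk1=(475,255,.178)).items(): print(n,W(*p))
ob,q,R=cur()
# held block end (bottom edge height ~tcp-.0145, top +.0235)
for n,p,dz in [("topL",(312,277),.0235),("topR",(491,277),.0235),("botL",(330,255),-.0145),("botR",(475,255),-.0145)]:
    print(n,R.inv().apply(W(*p,q[2]+dz)-q))
```

```text
bat0 [ 0.7095 -0.0505  0.045 ]
bat1 [ 0.5531 -0.0607  0.045 ]
bat2 [ 0.55   -0.0176  0.045 ]
bat3 [ 0.7082 -0.0075  0.045 ]
barL0 [ 0.5495 -0.145   0.019 ]
barL1 [ 0.5401 -0.0012  0.019 ]
padL [ 0.6253 -0.0618  0.0315]
padR [ 0.5833 -0.0642  0.0315]
handR [ 0.3959 -0.1235  0.02  ]
handTop [ 0.4452 -0.1321  0.02  ]
handTop2 [ 0.4854 -0.1297  0.02  ]
trigTip [ 0.4122 -0.0687  0.02  ]
trigFront [ 0.4489 -0.0646  0.02  ]
trigFront2 [ 0.475  -0.0698  0.02  ]
blk0 [ 0.6281 -0.0052  0.178 ]
blk1 [ 0.5705 -0.0083  0.178 ]
topL [ 0.0452 -0.0264 -0.0235]
topR [ 0.0451  0.0295 -0.023 ]
botL [ 0.0444 -0.0266  0.0145]
botR [0.0443 0.0307 0.015 ]
```

```bash
python3 -c "
from h import *
go([.5993,.0360,.0155],-86.4)"
```

```text
clock 4.25 at [0.599  0.0375 0.1936] rpy [179.4673  -0.3274 -86.7678] shift cm [ 0.0546 -0.1897 17.805 ] turn [ 0.5337 -0.3257 -0.3693]
```

To row units: 16 cm is 0.32, 14.5 cm is 0.29, 0.5 degrees is 0.0042.

send_rows([
  [[0.002,-0.004,0.07,0.0042,-0.0025,-0.0033],[0.002,-0.004,0.14,0.0042,-0.0025,-0.0033],[0.002,-0.004,0.2,0.0042,-0.0025,-0.0033],[0.002,-0.004,0.26,0.0042,-0.0025,-0.0033],[0.002,-0.004,0.29,0.0042,-0.0025,-0.0033],[0.002,-0.004,0.32,0.0042,-0.0025,-0.0033],[0.002,-0.004,0.32,0.0042,-0.0025,-0.0033]],
])

```text
clock: 4.83
tool_pos: [0.5977, 0.0359, 0.0307]
orientation: [179.7, -0.1, -86.3]
force: [-0.7, -0.2, -2.2]
opening: 0.0598
gripper_force: 29.9
```

```bash
python3 -c "
from h import *
go([.5993,.0360,.0155],-86.4)"
```

```text
clock 4.8333 at [0.5977 0.0359 0.0307] rpy [179.6949  -0.0952 -86.2801] shift cm [-0.0009 -0.1687  1.5194] turn [ 0.305  -0.0955  0.1196]
```

To row units: 1.5 cm is 0.03, 1.3 cm is 0.026, 0.3 degrees is 0.0025.

send_rows([
  [[0,-0.003,0.016,0.0025,-0.0008,0],[0,-0.003,0.026,0.0025,-0.0008,0],[0,-0.003,0.03,0.0025,-0.0008,0],[0,-0.003,0.03,0.0025,-0.0008,0],[0.004,-0.003,0.03,0.0025,-0.0008,0],[0.008,-0.003,0.03,0.0025,-0.0008,0],[0.01,-0.003,0.03,0.0025,-0.0008,0],[0.01,-0.003,0.03,0.0025,-0.0008,0]],
])

```text
clock: 5.5
tool_pos: [0.6025, 0.0302, 0.0199]
orientation: [-179.6, 0.1, -86.3]
force: [0.7, 1.3, -1.4]
opening: 0.0602
gripper_force: 29.9
```

send_rows([
  [[0,0,0,0,0,0],[0,0,0,0,0,0]],
])

```text
clock: 5.67
tool_pos: [0.6022, 0.0302, 0.0195]
orientation: [-179.7, 0.1, -86.3]
force: [-0.9, 1.0, -1.3]
opening: 0.0596
gripper_force: 29.9
```

Run:
```python
from h import *
go([.5993,.0310,.0155],-86.4);print(ctrl.get_obs()["force"],ctrl.get_obs()["moment"])
w=ctrl.snapshot("wrist");np.save("w3.npy",w,allow_pickle=True)
cv2.imwrite("pics/w3.png",cv2.resize(w["img"][:,:,::-1],(800,600),interpolation=cv2.INTER_CUBIC))
```

```text
clock 5.6667 at [0.6022 0.0302 0.0195] rpy [-179.656     0.0742  -86.3086] shift cm [-0.096   0.2839  0.3998] turn [-0.344   0.0745  0.0912]
[-0.8613  0.982  -1.2783] [ 0.0585 -0.007   0.0166]
```

View pics/w3.png

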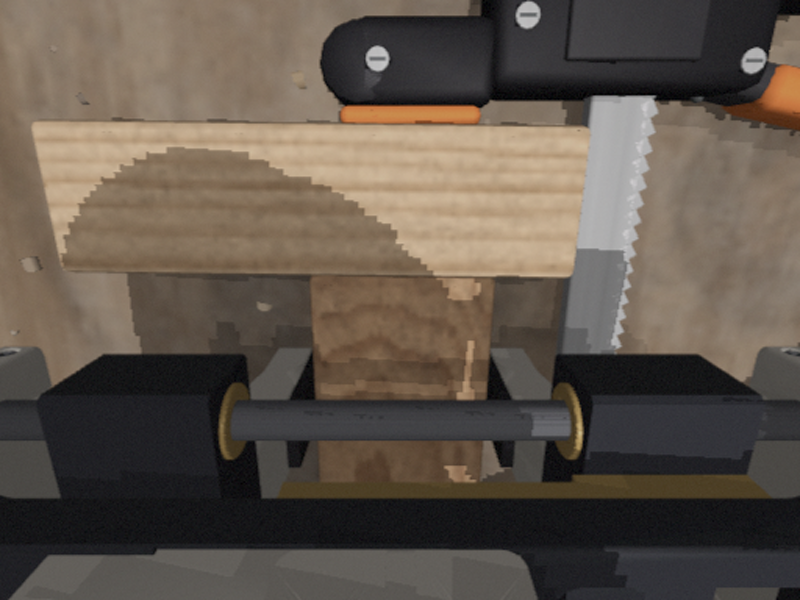

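The block's end meets the batten at row 275. The block spans columns 312–491 and the head pad 341–480. The block still hangs about 4 mm above the bench.

Run:
```python
from h import *
w=np.load("w3.npy",allow_pickle=True).item();f=384/600
W=lambda x,y,z:onz(w,((x+.5)*f-.5,(y+.5)*f-.5),z)
a=np.radians(3.6);X=np.array([np.cos(a),np.sin(a)]);Y=np.array([-X[1],X[0]])
L,R=W(341,115,.0315),W(480,115,.0315);P=((L+R)/2)[:2];print("pad",L,R,P)
BL,BR=W(312,278,.0425),W(491,278,.0425);B=((BL+BR)/2)[:2];print("blk",BL,BR)
print("block x in clamp", .07+(B-P)@X, "y",(B-P)@Y)
b0,b1=W(590,120,.019),W(562,345,.019);d=b1-b0;print("bar edge",b0,b1,np.degrees(np.arctan2(-d[0],d[1])), "pad-bar edge",(P-b0[:2])@X)
e0,e1=W(65,271,.045),W(573,275,.045);d=e0-e1;print("batten",np.degrees(np.arctan2(d[1],d[0])),e0,e1)
print(ctrl.get_obs()["clock"])
```

```text
pad [ 0.6252 -0.0613  0.0315] [ 0.5828 -0.064   0.0315] [ 0.604  -0.0626]
blk [ 0.6315 -0.0121  0.0425] [ 0.5755 -0.0159  0.0425]
block x in clamp 0.07255514405831832 y 0.048567122385998654
bar edge [ 0.5443 -0.0661  0.019 ] [0.5398 0.0145 0.019 ] 3.2323040781100256 pad-bar edge 0.05980129232688816
batten 3.3837898472729973 [ 0.707  -0.0099  0.045 ] [ 0.5512 -0.0191  0.045 ]
5.7167
```

To row units: 0.5 cm is 0.01, 0.4 cm is 0.008, -0.3 degrees is -0.0025.

send_rows([
  [[0,0.004,0.004,-0.0025,0,0],[0,0.004,0.008,-0.0025,0,0],[0,0.004,0.01,-0.0025,0,0],[0,0.004,0.01,-0.0025,0,0],[0,0.004,0.01,-0.0025,0,0]],
])

```text
clock: 6.13
tool_pos: [0.6, 0.0302, 0.0152]
orientation: [-180.0, 0.1, -86.3]
force: [-4.8, 0.3, 9.5]
opening: 0.0602
gripper_force: 30.0
```

To row units: -0.1 cm is -0.002.

send_rows([
  [[0,0,-0.002,0,0,0],[0,0,-0.002,0,0,0],[0,0,-0.002,0,0,0],[0,0,-0.002,0,0,0],[0,0,-0.002,0,0,0],[0,0,-0.002,0,0,0]],
], fingers=0.8)

```text
clock: 6.63
tool_pos: [0.6002, 0.0302, 0.0152]
orientation: [-180.0, 0.1, -86.3]
force: [-0.2, 0.8, -0.1]
opening: 0.0699
gripper_force: 0.0
```

send_rows([
  [[0,0,-0.02,0,0,0],[0,0,-0.08,0,0,0],[0,0,-0.16,0,0,0],[0,0,-0.22,0,0,0],[0,0,-0.28,0,0,0],[0,0,-0.32,0,0,0],[0,0,-0.32,0,0,0]],
])

```text
clock: 7.22
tool_pos: [0.6027, 0.0304, 0.1817]
orientation: [-179.5, 0.1, -86.3]
force: [0.3, 0.5, 1.3]
opening: 0.0705
gripper_force: 0.0
```

Run:
```python
from h import *
go([.6,.03,.19],-86.4)
w=ctrl.snapshot("wrist");np.save("w4.npy",w,allow_pickle=True)
cv2.imwrite("pics/w4.png",cv2.resize(w["img"][:,:,::-1],(800,600),interpolation=cv2.INTER_CUBIC))
```

```text
clock 7.2167 at [0.6027 0.0304 0.1817] rpy [-179.4582    0.1461  -86.251 ] shift cm [ 0.0245  0.2679 -0.8313] turn [-0.5416  0.1468  0.1483]
```

View pics/w4.png

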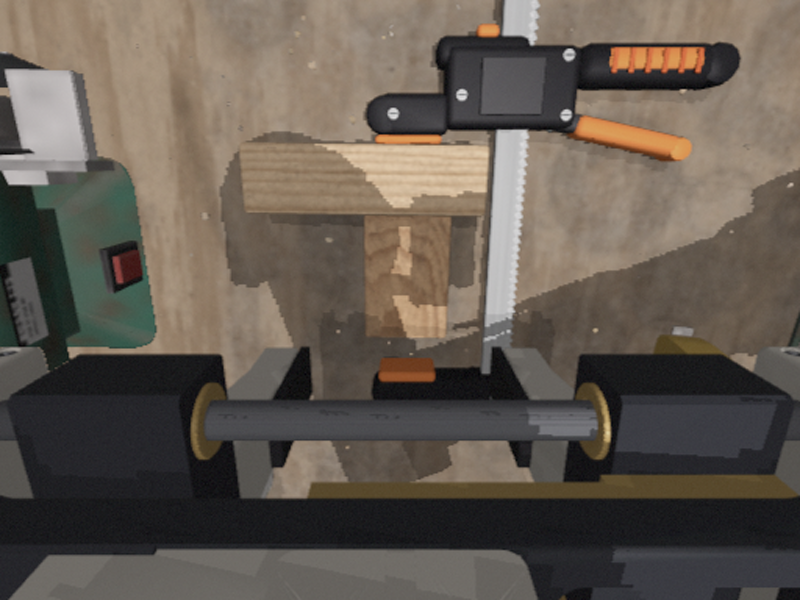

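The block lies flat against the batten (end at row 215, columns 366–449), in line with the pads and released. Next is the handle and trigger.

```bash
python3 -c "
from h import *
go([.4606,-.1005,.12],3.6)"
```

```text
clock 7.2667 at [0.6016 0.0304 0.1791] rpy [-179.6295    0.15    -86.28  ] shift cm [12.1613 14.9533  5.7803] turn [ -0.4088  -0.1727 -89.8801]
```

To row units: 15 cm is 0.3, 12.2 cm is 0.244, -45 degrees is -0.375.

send_rows([
  [[0.244,0.3,0.04,0,0,-0.375],[0.244,0.3,0.04,0,0,-0.375],[0.244,0.3,0.04,0,0,-0.375],[0.244,0.3,0.04,0,0,-0.375],[0.244,0.3,0.04,0,0,-0.375],[0.244,0.3,0.04,0,0,-0.375],[0.244,0.3,0.04,0,0,-0.375],[0.244,0.3,0.04,0,0,-0.375]],
], fingers=1)

```text
clock: 7.93
tool_pos: [0.4574, -0.1019, 0.1549]
orientation: [-179.9, 0.1, -41.3]
force: [0.2, -0.0, -0.3]
opening: 0.0877
gripper_force: 0.0
```

To row units: 4 cm is 0.08, -45 degrees is -0.375.

send_rows([
  [[0,0,0.08,0,0,-0.375],[0,0,0.08,0,0,-0.375],[0,0,0.08,0,0,-0.375],[0,0,0.08,0,0,-0.375],[0,0,0.08,0,0,-0.375],[0,0,0.08,0,0,-0.375],[0,0,0.08,0,0,-0.375],[0,0,0.08,0,0,-0.375]],
])

```text
clock: 8.6
tool_pos: [0.4581, -0.1011, 0.1147]
orientation: [-179.9, 0.0, 3.7]
force: [-0.6, -0.5, 0.3]
opening: 0.087
gripper_force: 0.0
```

Run:
```python
from h import *
go([.4606,-.1005,.008],3.6)
w=ctrl.snapshot("wrist");np.save("w5.npy",w,allow_pickle=True);print(w["pose"])
cv2.imwrite("pics/w5.png",cv2.resize(w["img"][:,:,::-1],(800,600),interpolation=cv2.INTER_CUBIC))
```

```text
clock 8.6 at [ 0.4581 -0.1011  0.1147] rpy [-179.9267    0.0248    3.7148] shift cm [ 0.2556 -0.0307 10.6677] turn [-0.0732  0.0248  0.1148]
[[ 0.0658 -0.9556 -0.2872  0.535 ]
 [-0.9978 -0.0635 -0.0175 -0.0974]
 [-0.0015  0.2878 -0.9577  0.2719]
 [ 0.      0.      0.      1.    ]]
```

View pics/w5.png

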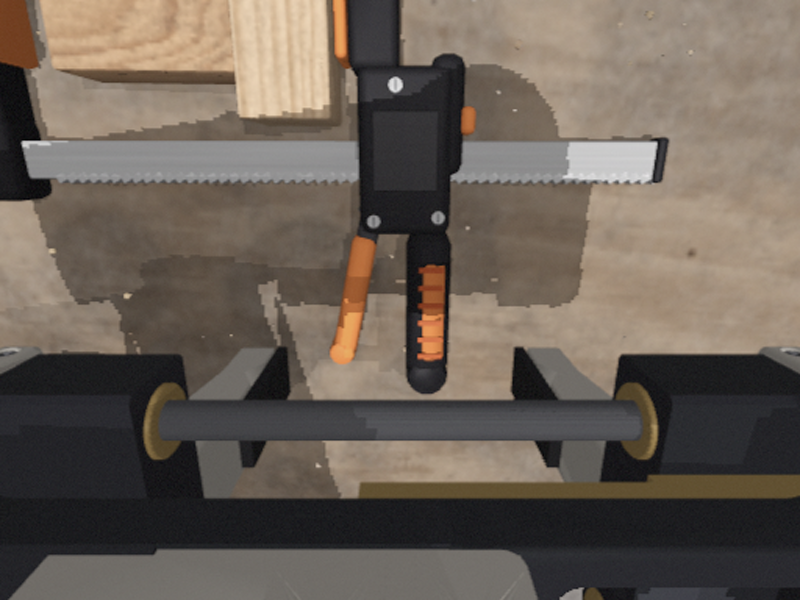

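The view shows the trigger front edge at about (336,310), the handle rear edge at (449,310), the finger midline at column 400, and the jaw pad at the upper left (0–38, row 30).

Run:
```python
from h import *
w=np.load("w5.npy",allow_pickle=True).item();f=384/600
W=lambda x,y,z:onz(w,((x+.5)*f-.5,(y+.5)*f-.5),z)
a=W(336,310,.022);b=W(449,310,.022);print(a,b,np.linalg.norm(a-b));print("trig tip",W(341,362,.016),"handle tip",W(427,392,.015),"head front",W(400,234,.03),"jaw",W(35,65,.03))
go([.4606,(a+b)[1]/2,.008],3.6)
```

```text
[ 0.4482 -0.0643  0.022 ] [ 0.4527 -0.1316  0.022 ] 0.06740386901588152
trig tip [ 0.4116 -0.0675  0.016 ] handle tip [ 0.3935 -0.1238  0.015 ] head front [ 0.4974 -0.0994  0.03  ] jaw [0.5691 0.0863 0.03  ]
clock 8.65 at [ 0.4581 -0.1012  0.1147] rpy [-179.9281    0.0172    3.5685] shift cm [ 0.2679 -0.2909 10.6751] turn [-0.072   0.0171 -0.0316]
```

To row units: 10.6 cm is 0.212, 10 cm is 0.2.

send_rows([
  [[0.005,-0.006,0.08,0,0,0],[0.005,-0.006,0.14,0,0,0],[0.005,-0.006,0.18,0,0,0],[0.005,-0.006,0.2,0,0,0],[0.005,-0.006,0.212,0,0,0],[0.005,-0.006,0.212,0,0,0],[0.005,-0.006,0.212,0,0,0]],
])

```text
clock: 9.23
tool_pos: [0.4609, -0.098, 0.0093]
orientation: [-179.9, -0.0, 3.6]
force: [-0.1, 0.4, 0.8]
opening: 0.0871
gripper_force: 0.0
```

send_rows([
  [[0,0,0,0,0,0],[0,0,0,0,0,0],[0,0,0,0,0,0],[0,0,0,0,0,0]],
], fingers=0.7)

```text
clock: 9.57
tool_pos: [0.4611, -0.098, 0.0098]
orientation: [-179.9, -0.1, 3.7]
force: [0.6, 0.8, -0.2]
opening: 0.0669
gripper_force: 0.1
```

send_rows([
  [[0,0,0,0,0,0],[0,0,0,0,0,0],[0,0,0,0,0,0],[0,0,0,0,0,0],[0,0,0,0,0,0],[0,0,0,0,0,0],[0,0,0,0,0,0],[0,0,0,0,0,0]],
], fingers=0.44)

```text
clock: 10.23
tool_pos: [0.4596, -0.0993, 0.0096]
orientation: [-180.0, 0.1, 3.7]
force: [-3.1, -9.9, 7.1]
opening: 0.0396
gripper_force: 29.5
```

```bash
cat > look.py <<'E'
from h import *
import sys
w=ctrl.snapshot("wrist")["img"];i=w[:,:,::-1]
np.save(f"l{sys.argv[1]}.npy",w)
# columns (orange) of jaw pad/trigger per band
hsv=cv2.cvtColor(w,cv2.COLOR_RGB2HSV)
m=(hsv[...,0]<16)&(hsv[...,1]>190)&(hsv[...,2]>70)
n,l,st,c=cv2.connectedComponentsWithStats(m.astype(np.uint8))
for k in range(1,n):
    if st[k,4]>25: print(st[k],c[k])
o=ctrl.get_obs();print(o["clock"],o["opening"],o["gripper_force"],o["force"],o["tool_pos"])
if len(sys.argv)>2: cv2.imwrite(f"pics/l{sys.argv[1]}.png",cv2.resize(i,(800,600),interpolation=cv2.INTER_CUBIC))
E
python3 look.py 1 s
```

```text
10.2833 0.03959521145448811 29.458026352222078 [-2.8715 -9.8733  7.137 ] [ 0.4596 -0.0993  0.0096]
```

View pics/l1.png

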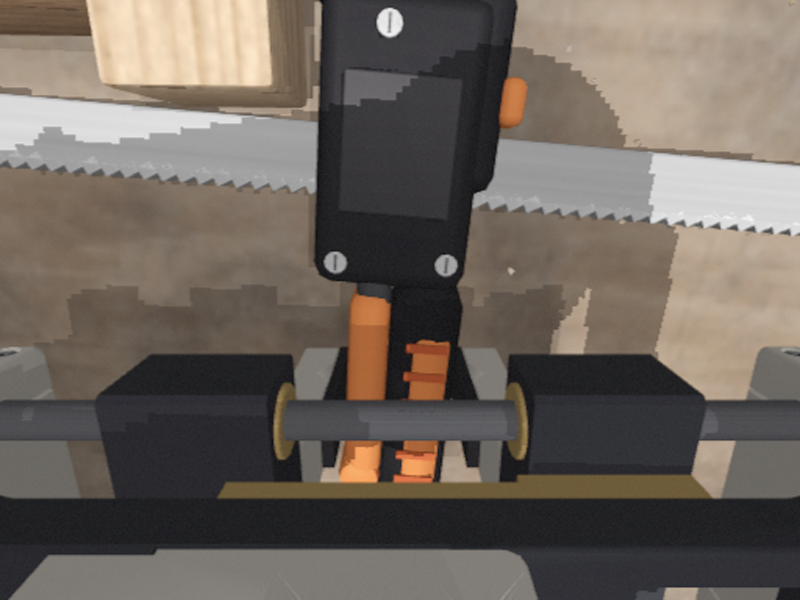

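The squeeze reached its stop (41 mm), but the clamp yawed about 5°: the bar runs from (0,95) to (800,165). The handle/trigger midpoint moves by half the stroke, so I must move the tool -y while squeezing and back while releasing. I'll undo the yaw now and check it numerically.

To row units: 1 cm is 0.02, 0.75 cm is 0.015.

send_rows([
  [[0,0.005,0,0,0,0],[0,0.01,0,0,0,0],[0,0.015,0,0,0,0],[0,0.02,0,0,0,0],[0,0.02,0,0,0,0]],
])

```text
clock: 10.7
tool_pos: [0.4613, -0.1076, 0.0095]
orientation: [-179.9, -0.1, 3.7]
force: [-2.7, 5.5, 5.5]
opening: 0.0389
gripper_force: 22.0
```

```bash
cat > look.py <<'E'
from h import *
def ang(P):  # yaw of a line of world points, deg in (-90,90], relative to +y
    d=np.linalg.svd(P[:,:2]-P[:,:2].mean(0))[2][0]; d*=np.sign(d[1]) or 1
    return np.degrees(np.arctan2(-d[0],d[1]))
def bar(s):
    hsv=cv2.cvtColor(s["img"],cv2.COLOR_RGB2HSV); P=[]
    m=(hsv[...,1]<45)&(hsv[...,2]>85)
    for x in list(range(5,190,5))+list(range(330,500,5)):
        r=np.flatnonzero(m[:150,x]); 
        if len(r)>10:
            # longest run
            g=np.split(r,np.flatnonzero(np.diff(r)>2)+1); g=max(g,key=len)
            if len(g)>10: P.append(onz(s,(x,g[0]-.5),.019))
    P=np.array(P)
    if len(P)<5: return "nobar",len(P)
    for _ in range(3):
        k=np.polyfit(P[:,1],P[:,0],1);r=np.abs(P[:,0]-np.polyval(k,P[:,1]));P=P[r<max(.001,2*np.median(r))]
    return len(P),"bar yaw",np.degrees(np.arctan(-k[0])),"edge x at y=-.065",np.polyval(k,-.065)
def orange(s):
    hsv=cv2.cvtColor(s["img"],cv2.COLOR_RGB2HSV)
    m=(hsv[...,0]>4)&(hsv[...,0]<17)&(hsv[...,1]>170)&(hsv[...,2]>60)
    n,l,st,c=cv2.connectedComponentsWithStats(m.astype(np.uint8))
    return [(st[k],c[k].round(1)) for k in range(1,n) if st[k,4]>12]
if __name__=="__main__":
    w=ctrl.snapshot("wrist");print(bar(w))
    o=ctrl.get_obs();print(o["clock"],o["opening"],o["gripper_force"],o["force"],o["tool_pos"],o["orientation"][2])
E
python3 - <<'E'
from look import *
for k in (2,4,5): 
    s=np.load(f"w{k}.npy",allow_pickle=True).item(); print(k,orange(s), bar(s) if k==5 else "")
w=ctrl.snapshot("wrist");print(bar(w));t=ctrl.snapshot("top");
for q in orange(t):
    if 130<q[1][0]<340 and 120<q[1][1]<260: print("top",q,onz(t,q[1],.0315))
np.save("t1.npy",t,allow_pickle=True)
o=ctrl.get_obs();print(o["opening"],o["gripper_force"],o["force"],o["tool_pos"],o["orientation"][2])
E
```

```text
2 [(array([398,  27,   4,  15,  28], dtype=int32), array([399.1,  33.8])), (array([409,  27,   3,   8,  14], dtype=int32), array([409.7,  29.8])), (array([418,  26,   5,  16,  35], dtype=int32), array([420.1,  32.7])), (array([428,  26,   6,  16,  50], dtype=int32), array([430.4,  32.9])), (array([352,  78,  67,  18, 224], dtype=int32), array([385.8,  87.4])), (array([257,  81,  17,   1,  17], dtype=int32), array([265.,  81.])), (array([236,  86,  37,   2,  42], dtype=int32), array([255.7,  86.9]))] 
4 [(array([414,  30,   4,   9,  19], dtype=int32), array([414.7,  33.4])), (array([423,  30,   6,  17,  34], dtype=int32), array([425.1,  36.6])), (array([434,  30,   6,  17,  35], dtype=int32), array([436.1,  36.3])), (array([444,  30,   7,  17,  58], dtype=int32), array([446.9,  38. ])), (array([412,  40,   3,   7,  13], dtype=int32), array([413. ,  43.1])), (array([364,  84,  70,  19, 225], dtype=int32), array([400.1,  93.9])), (array([243,  86,  39,   1,  39], dtype=int32), array([262.,  86.])), (array([262,  91,  14,   1,  14], dtype=int32), array([268.5,  91. ])), (array([242, 229,  37,  16, 505], dtype=int32), array([259.9, 236.7]))] 
5 [(array([  0,   0,  24,  44, 834], dtype=int32), array([ 9.8, 22.2])), (array([216,   5,   8,  39,  79], dtype=int32), array([220.6,  29.3])), (array([295,  69,   9,  17,  65], dtype=int32), array([297.5,  78.3])), (array([217, 151,  23,  59, 522], dtype=int32), array([227.9, 179.3])), (array([268, 170,  17,  32, 459], dtype=int32), array([276.7, 185.2]))] (33, 'bar yaw', np.float64(3.7701706314693757), 'edge x at y=-.065', np.float64(0.5443584303643801))
(68, 'bar yaw', np.float64(1.504461869404736), 'edge x at y=-.065', np.float64(0.5479777801695194))
0.03859378649705863 22.211560606956482 [-3.3941  4.7216  5.3833] [ 0.4613 -0.1076  0.0095] 3.7195409751270465
```

To row units: -1 cm is -0.02, -0.8 cm is -0.016.

send_rows([
  [[0,-0.004,0,0,0,0],[0,-0.008,0,0,0,0],[0,-0.012,0,0,0,0],[0,-0.016,0,0,0,0],[0,-0.02,0,0,0,0],[0,-0.02,0,0,0,0],[0,-0.02,0,0,0,0]],
], fingers=0.82)

```text
clock: 11.38
tool_pos: [0.4607, -0.0979, 0.0091]
orientation: [-179.9, -0.0, 3.7]
force: [1.4, 0.3, -0.7]
opening: 0.0713
gripper_force: 0.3
```

```bash
cat >> look.py <<'E'
def top():
    t=ctrl.snapshot("top"); im=t["img"]; h=cv2.cvtColor(im,cv2.COLOR_RGB2HSV)
    m=(h[...,0]>4)&(h[...,0]<15)&(h[...,1]>165)&(h[...,2]>120)
    n,l,st,c=cv2.connectedComponentsWithStats(m.astype(np.uint8))
    for k in range(1,n):
        if st[k,4]>7 and 140<c[k][0]<340 and 140<c[k][1]<250: print("top orange",st[k],onz(t,c[k],.0315))
    np.save("t.npy",t,allow_pickle=True)
    return t
E
python3 - <<'E'
from look import *
w=ctrl.snapshot("wrist");print(bar(w));t=top();np.save("w6.npy",w,allow_pickle=True)
for q in orange(w): print(q)
o=ctrl.get_obs();print(o["opening"],o["force"],o["tool_pos"],o["orientation"][2])
h=cv2.cvtColor(t["img"],cv2.COLOR_RGB2HSV)
# row of pixels through block/pads at clamp x~.07
for x in (.59,.605,.62):
    c=proj(t,[[x,.11,.035],[x,-.08,.035]]);r=int(round(c[:,1].mean()));print(x,[tuple(map(int,h[r,k])) for k in range(int(c[0,0]),int(c[1,0])+1,1)],int(c[0,0]),r)
E
```

```text
(67, 'bar yaw', np.float64(1.4646185332743353), 'edge x at y=-.065', np.float64(0.5480090085521535))
top orange [271 170   2  10  10] [ 0.6099 -0.0679  0.0315]
(array([333,  46,   4,  14,  22], dtype=int32), array([334. ,  53.3]))
(array([332,  67,  14,  10,  60], dtype=int32), array([336.3,  72.7]))
(array([208, 182,   8,  15,  26], dtype=int32), array([210.5, 187.7]))
(array([231, 191,   3,   8,  16], dtype=int32), array([231.8, 194.5]))
(array([196, 198,  36,  58, 990], dtype=int32), array([213.3, 229.8]))
(array([274, 216,  31,  40, 749], dtype=int32), array([291. , 233.9]))
(array([186, 283,  14,  15, 124], dtype=int32), array([192.6, 289.2]))
(array([200, 283,  14,   4,  40], dtype=int32), array([206.4, 284.2]))
(array([272, 283,  26,  10, 152], dtype=int32), array([286.8, 288. ]))
(array([271, 301,  25,   7,  73], dtype=int32), array([285. , 303.7]))
0.07136056909234251 [ 0.4582  1.0834 -0.1067] [ 0.4607 -0.098   0.0091] 3.7094257231935077
0.59 [(128, 13, 76), (173, 26, 78), (11, 128, 135), (13, 166, 221), (15, 163, 247), (13, 160, 235), (11, 122, 186), (12, 65, 162), (14, 51,
[... 2032 characters left out ...]
, 92, 243), (18, 92, 244), (18, 91, 243), (17, 92, 243), (17, 93, 242), (17, 95, 241), (17, 95, 241), (16, 97, 240), (16, 99, 239), (16, 100, 237), (16, 100, 237), (16, 98, 239), (17, 94, 242), (18, 91, 243), (17, 94, 242), (16, 99, 236), (15, 103, 231), (15, 102, 232), (16, 97, 236), (16, 97, 236), (16, 98, 235), (16, 96, 236), (16, 96, 236), (15, 97, 231), (15, 96, 225), (17, 85, 236), (20, 66, 250), (22, 53, 253), (22, 50, 253), (22, 52, 252), (22, 54, 252), (21, 56, 252), (21, 56, 252), (21, 56, 252), (22, 54, 252), (22, 51, 253), (22, 52, 253), (21, 56, 252), (20, 67, 249), (16, 93, 236), (13, 137, 234), (13, 165, 236), (10, 166, 194), (7, 99, 118), (140, 7, 115), (120, 4, 172)] 214 171
```

```bash
cat >> look.py <<'E'
def cross(v,th,up):
    for i in range(len(v)-1):
        if (v[i]<th<=v[i+1]) if up else (v[i]>=th>v[i+1]): return i+(th-v[i])/(v[i+1]-v[i])
def gap():
    t=ctrl.snapshot("top"); h=cv2.cvtColor(t["img"],cv2.COLOR_RGB2HSV).astype(float); J=[];B=[];C=[]
    c=proj(t,[[.618,0,.035],[.585,0,.035]])[:,1]
    for r in range(int(c[0]),int(c[1])+1):
        S=h[r,205:262,1];V=h[r,205:262,2]
        i=cross(S,140,True)
        if i is None: continue
        k=int(i)+1; j=cross(S[k:],115,False)
        if j is None: continue
        J.append(onz(t,(205+k+j,r),.0315)); k=int(k+j)+1
        b=cross(V[k+1:],203,True)
        if b is not None: B.append(onz(t,(206+k+b,r),.038))
        hu=h[r,240:262,1]; e=cross(hu,80,False)
        if e is not None: C.append(onz(t,(240+e,r),.04))
    J,B,C=map(np.array,(J,B,C)); f=lambda P:(len(P),P.mean(0)[:2],np.degrees(np.arctan(np.polyfit(P[:,0],P[:,1],1)[0]))) if len(P)>2 else None
    print("jaw",f(J),"blk",f(B),"seam",f(C),"gap mm",(B.mean(0)[1]-J.mean(0)[1])*-1000 if len(B) else None)
def rep():
    gap();w=ctrl.snapshot("wrist");print(bar(w))
    o=ctrl.get_obs();print(o["clock"],o["opening"],o["gripper_force"],o["force"],o["tool_pos"],o["orientation"][2])
E
python3 -c "
from look import *
rep()"
```

```text
jaw (12, array([0.6038, 0.0939]), np.float64(0.48207363690382354)) blk (12, array([0.6031, 0.0753]), np.float64(-0.7179494942677779)) seam (12, array([ 0.6028, -0.0162]), np.float64(0.7793888758942696)) gap mm 18.646733904880865
(64, 'bar yaw', np.float64(1.4562451037492083), 'edge x at y=-.065', np.float64(0.547986870008269))
11.5833 0.07156725816400575 0.2925269791739993 [0.0867 0.1267 0.1388] [ 0.4607 -0.0981  0.0091] 3.6981736884543692
```

To row units: 1.1 cm is 0.022, 1 cm is 0.02.

send_rows([
  [[0,0,0,0,0,0],[0,0,0,0,0,0],[0,0.004,0,0,0,0],[0,0.008,0,0,0,0],[0,0.012,0,0,0,0],[0,0.016,0,0,0,0],[0,0.02,0,0,0,0],[0,0.022,0,0,0,0]],
], fingers=0.46)

```text
clock: 12.25
tool_pos: [0.4611, -0.1092, 0.0089]
orientation: [-179.9, -0.0, 3.7]
force: [-1.8, 3.3, -1.2]
opening: 0.0407
gripper_force: 7.9
```

```bash
python3 -c "
from look import *
rep()"
```

```text
jaw (12, array([0.6038, 0.0892]), np.float64(3.2228777416061263)) blk (12, array([0.6031, 0.0753]), np.float64(-0.7322886166515794)) seam (12, array([ 0.6028, -0.0162]), np.float64(0.9526531791058555)) gap mm 13.91422983048915
(70, 'bar yaw', np.float64(2.82038974210827), 'edge x at y=-.065', np.float64(0.5483257884404722))
12.35 0.04015962925598907 10.027285516262054 [-1.5941 -0.9864 -3.0882] [ 0.4611 -0.1093  0.0089] 3.692150778136254
```

To row units: -1.1 cm is -0.022, -1 cm is -0.02.

send_rows([
  [[0,-0.004,0,0,0,0],[0,-0.008,0,0,0,0],[0,-0.012,0,0,0,0],[0,-0.016,0,0,0,0],[0,-0.02,0,0,0,0],[0,-0.022,0,0,0,0],[0,-0.022,0,0,0,0]],
], fingers=0.82)

```text
clock: 12.93
tool_pos: [0.4609, -0.0977, 0.0093]
orientation: [-179.9, -0.1, 3.7]
force: [0.1, 0.5, -0.7]
opening: 0.0715
gripper_force: 0.0
```

To row units: 1.1 cm is 0.022, 1 cm is 0.02.

send_rows([
  [[0,0,0,0,0,0],[0,0,0,0,0,0],[0,0.004,0,0,0,0],[0,0.008,0,0,0,0],[0,0.012,0,0,0,0],[0,0.016,0,0,0,0],[0,0.02,0,0,0,0],[0,0.022,0,0,0,0]],
], fingers=0.46)

```text
clock: 13.6
tool_pos: [0.4612, -0.109, 0.0089]
orientation: [-179.9, -0.0, 3.7]
force: [-2.1, 3.1, -0.4]
opening: 0.0408
gripper_force: 7.9
```

```bash
python3 -c "
from look import *
rep()"
```

```text
jaw (12, array([0.6038, 0.0827]), np.float64(3.0817309887023625)) blk (12, array([0.6031, 0.0752]), np.float64(-0.6568509378349447)) seam (12, array([ 0.6028, -0.0162]), np.float64(1.0415966782825004)) gap mm 7.4534156307779345
(71, 'bar yaw', np.float64(2.709037150284003), 'edge x at y=-.065', np.float64(0.5489645188715163))
13.7 0.0404585436934953 9.693594574928284 [-2.5537 -0.009  -1.0657] [ 0.4613 -0.1091  0.009 ] 3.692480387451084
```

To row units: -1.1 cm is -0.022, -1 cm is -0.02.

send_rows([
  [[0,-0.004,0,0,0,0],[0,-0.008,0,0,0,0],[0,-0.012,0,0,0,0],[0,-0.016,0,0,0,0],[0,-0.02,0,0,0,0],[0,-0.022,0,0,0,0],[0,-0.022,0,0,0,0]],
], fingers=0.82)

```text
clock: 14.28
tool_pos: [0.4608, -0.0977, 0.0092]
orientation: [-179.9, -0.0, 3.7]
force: [-0.7, 0.7, -0.6]
opening: 0.0714
gripper_force: 0.0
```

To row units: 1.1 cm is 0.022, 1 cm is 0.02.

send_rows([
  [[0,0,0,0,0,0],[0,0,0,0,0,0],[0,0.004,0,0,0,0],[0,0.008,0,0,0,0],[0,0.012,0,0,0,0],[0,0.016,0,0,0,0],[0,0.02,0,0,0,0],[0,0.022,0,0,0,0]],
], fingers=0.46)

```text
clock: 14.95
tool_pos: [0.4613, -0.109, 0.0089]
orientation: [-179.9, -0.0, 3.7]
force: [-1.8, 2.7, -1.8]
opening: 0.0408
gripper_force: 8.1
```

```bash
python3 -c "
from look import *
rep()"
```

```text
jaw (12, array([0.6038, 0.0749]), np.float64(0.9002653268632547)) blk None seam (12, array([ 0.6028, -0.0162]), np.float64(0.9387084979457956)) gap mm None
(69, 'bar yaw', np.float64(2.630301383132749), 'edge x at y=-.065', np.float64(0.5496249232149948))
15.05 0.04048908241731025 9.809856712818146 [-2.2067  0.0398 -1.3246] [ 0.4612 -0.1091  0.0089] 3.6937614414405435
```

Run:
```python
from look import *
t=ctrl.snapshot("top");h=cv2.cvtColor(t["img"],cv2.COLOR_RGB2HSV).astype(int)
for y in (.06,.045,.02,.0):
    c=proj(t,[[.66,y,.038],[.51,y,.038]]);k=int(round(c[:,0].mean()));a=int(c[0,1]);b=int(c[1,1])
    print(y,k,a,[tuple(h[r,k]) for r in range(a,b+1)])
for r in range(172,180,2): print([tuple(h[r,k]) for k in range(216,232)])
for r in (141,150,206): print(r,onz(t,(235,r),.038),onz(t,(235,r),.019))
```

```text
0.06 231 158 [(np.int64(15), np.int64(57), np.int64(169)), (np.int64(15), np.int64(59), np.int64(164)), (np.int64(16), np.int64(60), np.int64(162)), (np.int64(15), np.int64(58), np.int64(162)), (np.int64(14), np.int64(57), np.int64(162)), (np.int64(15), np.int64(55), np.int64(163)), (np.int64(15), np.int64(55), np.int64(167)), (np.int64(15), np.int64(57), np.int64(171)), (np.int64(15), np.int64(57), np.int64(174)), (np.int64(14), np.int64(72), np.int64(192)), (np.int64(14), np.int64(90), np.int64(225)), (np.int64(17), np.int64(90), np.int64(240)), (np.int64(18), np.int64(90), np.int64(245)), (np.int64(18), np.int64(92), np.int64(244)), (np.int64(16), np.int64(100), np.int64(237)), (np.int64(15), np.int64(108), np.int64(228)), (np.int64(14), np.int64(113), np.int64(224)), (np.int64(14), np.int64(111), np.int64(226)), (np.int64(15), np.int64(104), np.int64(234)), (np.int64(17), np.int64(95), np.int64(241)), (np.int64(17), np.int64(91), np.int64(244)), (np.int64(17), np.int64(92), np.int64(243)), (np.int64(17), np.int64(95), np.int64(242)), (np.int64(16), np.int64(99), np.int64(240)), (
[... 10141 characters left out ...]
3)), (np.int64(176), np.int64(26), np.int64(77)), (np.int64(11), np.int64(132), np.int64(141)), (np.int64(13), np.int64(164), np.int64(230)), (np.int64(17), np.int64(158), np.int64(252)), (np.int64(15), np.int64(160), np.int64(248)), (np.int64(12), np.int64(153), np.int64(223)), (np.int64(13), np.int64(118), np.int64(218)), (np.int64(16), np.int64(99), np.int64(236)), (np.int64(17), np.int64(94), np.int64(243)), (np.int64(17), np.int64(93), np.int64(243)), (np.int64(18), np.int64(92), np.int64(243)), (np.int64(17), np.int64(91), np.int64(244))]
141 [0.7143 0.0472 0.038 ] [0.7177 0.0479 0.019 ]
150 [0.686  0.0472 0.038 ] [0.689  0.0479 0.019 ]
206 [0.5114 0.0471 0.038 ] [0.5119 0.0478 0.019 ]
```

send_rows([
  [[0,0,0,0,0,0],[0,0,0,0,0,0],[-0.004,0,0,0,0,0],[-0.008,0,0,0,0,0],[-0.012,0,0,0,0,0],[-0.014,0,0,0,0,0],[-0.014,0,0,0,0,0]],
], fingers=0.44)

```text
clock: 15.68
tool_pos: [0.4545, -0.1093, 0.0092]
orientation: [-179.9, -0.1, 3.7]
force: [2.6, -0.3, -6.7]
opening: 0.0387
gripper_force: 22.6
```

```bash
cat >> look.py <<'E'
def blkx():
    t=ctrl.snapshot("top");h=cv2.cvtColor(t["img"],cv2.COLOR_RGB2HSV).astype(float);D=[];Q=[]
    for k in range(230,250):
        v=h[155:192,k,2];s=h[155:192,k,1]
        a=cross(v[8:],205,True); b=cross(v[20:],200,False)
        S=h[186:210,k,1]; e=cross(S[4:],30,False); f=cross(S[8:],30,True)
        if None in (a,b,e,f): continue
        B=(onz(t,(k,163+a),.038)+onz(t,(k,175+b),.038))/2; A=(onz(t,(k,190+e),.019)+onz(t,(k,194+f),.019))/2
        D.append(B[0]-A[0]-.0015);Q.append(B)
    Q=np.array(Q);print("block x in clamp",np.median(D),len(D),"block yaw",np.degrees(np.arctan(-np.polyfit(Q[:,1],Q[:,0],1)[0])),"c",Q.mean(0))
E
python3 -c "
from look import *
blkx();rep()"
```

```text
block x in clamp 0.0682276340173435 20 block yaw 2.8726181738558036 c [0.6019 0.0332 0.038 ]
jaw (12, array([0.6038, 0.0741]), np.float64(0.8785025814807702)) blk None seam (12, array([ 0.6028, -0.0162]), np.float64(0.6779928540114802)) gap mm None
(67, 'bar yaw', np.float64(2.279399289987007), 'edge x at y=-.065', np.float64(0.5432432524147465))
15.8333 0.038996936786973586 22.547373175621033 [ 3.5083  0.8374 -5.8338] [ 0.4546 -0.1094  0.0092] 3.7099381162780842
```

send_rows([
  [[0,-0.004,0,0,0,0],[0,-0.008,0,0,0,0],[0,-0.012,0,0,0,0],[0,-0.016,0,0,0,0],[0,-0.02,0,0,0,0],[0,-0.022,0,0,0,0],[0,-0.022,0,0,0,0]],
], fingers=0.82)

```text
clock: 16.42
tool_pos: [0.4537, -0.0982, 0.0092]
orientation: [-179.9, -0.0, 3.7]
force: [0.1, 0.4, 0.5]
opening: 0.0714
gripper_force: 0.3
```

To row units: 0.4 cm is 0.008, 0.3 cm is 0.006.

send_rows([
  [[0,0,0,0,0,0],[0,0,0,0,0,0],[0,0.003,0,0,0,0],[0,0.006,0,0,0,0],[0,0.008,0,0,0,0],[0,0.008,0,0,0,0],[0,0.008,0,0,0,0]],
], fingers=0.64)

```text
clock: 17.0
tool_pos: [0.4536, -0.1027, 0.009]
orientation: [-179.9, -0.0, 3.7]
force: [-1.2, -0.2, -0.6]
opening: 0.0563
gripper_force: 1.8
```

```bash
python3 -c "
from look import *
blkx();rep()"
```

```text
block x in clamp 0.07035175561054058 20 block yaw 2.84748821017575 c [0.6019 0.0332 0.038 ]
jaw (11, array([0.6022, 0.0753]), np.float64(4.276484172758194)) blk None seam (11, array([ 0.6013, -0.0163]), np.float64(0.9780335378250737)) gap mm None
(67, 'bar yaw', np.float64(3.3792287759760735), 'edge x at y=-.065', np.float64(0.5430433928345764))
17.15 0.056116971120820314 2.295744507573545 [-1.4167  0.396  -0.6212] [ 0.4536 -0.1027  0.009 ] 3.6934909511010448
```

To row units: 0.2 cm is 0.004, 0.1 cm is 0.002.

send_rows([
  [[0,0.002,0,0,0,0],[0,0.004,0,0,0,0],[0,0.004,0,0,0,0],[0,0.004,0,0,0,0]],
], fingers=0.59)

```text
clock: 17.48
tool_pos: [0.4538, -0.1048, 0.009]
orientation: [-179.9, 0.0, 3.7]
force: [-2.6, -2.9, -2.3]
opening: 0.052
gripper_force: 5.3
```

To row units: 0.2 cm is 0.004, 0.1 cm is 0.002.

send_rows([
  [[0,0.002,0,0,0,0],[0,0.004,0,0,0,0],[0,0.004,0,0,0,0],[0,0.004,0,0,0,0]],
], fingers=0.55)

```text
clock: 17.82
tool_pos: [0.454, -0.1066, 0.009]
orientation: [-179.9, -0.0, 3.7]
force: [-2.2, -2.8, -3.3]
opening: 0.0484
gripper_force: 5.3
```

To row units: 0.15 cm is 0.003, 0.1 cm is 0.002.

send_rows([
  [[0,0.002,0,0,0,0],[0,0.003,0,0,0,0],[0,0.003,0,0,0,0],[0,0.003,0,0,0,0]],
], fingers=0.52)

```text
clock: 18.15
tool_pos: [0.4542, -0.108, 0.009]
orientation: [-179.9, -0.0, 3.7]
force: [-1.9, -0.8, -3.4]
opening: 0.0459
gripper_force: 5.0
```

```bash
python3 -c "
from look import *
blkx();rep()"
```

```text
block x in clamp 0.07036539839390177 20 block yaw 2.886084606348825 c [0.6019 0.0332 0.038 ]
jaw (11, array([0.6022, 0.0735]), np.float64(-0.8232320790960727)) blk None seam (11, array([ 0.6013, -0.0162]), np.float64(0.5877189398355023)) gap mm None
(68, 'bar yaw', np.float64(3.472264400219323), 'edge x at y=-.065', np.float64(0.5431257085037462))
18.3 0.045214661330485725 5.130477771162987 [-2.4444 -1.7096 -3.6243] [ 0.4542 -0.108   0.009 ] 3.699347678251097
```

To row units: 0.1 cm is 0.002.

send_rows([
  [[0,0.002,0,0,0,0],[0,0.002,0,0,0,0],[0,0.002,0,0,0,0],[0,0.002,0,0,0,0]],
], fingers=0.49)

```text
clock: 18.63
tool_pos: [0.4543, -0.1091, 0.0091]
orientation: [-179.9, -0.0, 3.7]
force: [-1.5, -1.2, -4.3]
opening: 0.0433
gripper_force: 5.8
```

To row units: 0.1 cm is 0.002.

send_rows([
  [[0,0.002,0,0,0,0],[0,0.002,0,0,0,0],[0,0.002,0,0,0,0],[0,0.002,0,0,0,0]],
], fingers=0.46)

```text
clock: 18.97
tool_pos: [0.4545, -0.11, 0.0091]
orientation: [-179.9, -0.0, 3.7]
force: [-2.0, -1.3, -4.2]
opening: 0.0407
gripper_force: 10.0
```

```bash
python3 -c "
from look import *
blkx();rep()"
```

```text
block x in clamp 0.0703688373432273 20 block yaw 3.102699620864677 c [0.602  0.0332 0.038 ]
jaw (11, array([0.6022, 0.0729]), np.float64(-0.7154880791210583)) blk None seam (11, array([ 0.6013, -0.0164]), np.float64(1.9327150726729856)) gap mm None
(66, 'bar yaw', np.float64(3.488191513035059), 'edge x at y=-.065', np.float64(0.5433180618814315))
19.1167 0.0405318084647649 10.060898512601852 [-1.7579 -1.6865 -5.6347] [ 0.4544 -0.11    0.0091] 3.704013135808516
```

To row units: -1.1 cm is -0.022, -1 cm is -0.02.

send_rows([
  [[0,-0.004,0,0,0,0],[0,-0.008,0,0,0,0],[0,-0.012,0,0,0,0],[0,-0.016,0,0,0,0],[0,-0.02,0,0,0,0],[0,-0.022,0,0,0,0],[0,-0.022,0,0,0,0]],
], fingers=0.82)

```text
clock: 19.7
tool_pos: [0.454, -0.0986, 0.0093]
orientation: [-179.9, -0.1, 3.7]
force: [-0.7, -0.9, -0.2]
opening: 0.0712
gripper_force: 0.0
```

To row units: 0.3 cm is 0.006, 0.25 cm is 0.005.

send_rows([
  [[0,0,0,0,0,0],[0,0,0,0,0,0],[0,0.003,0,0,0,0],[0,0.005,0,0,0,0],[0,0.006,0,0,0,0],[0,0.006,0,0,0,0]],
], fingers=0.66)

```text
clock: 20.2
tool_pos: [0.4534, -0.1021, 0.0089]
orientation: [-179.9, 0.0, 3.7]
force: [-2.0, 2.9, 0.9]
opening: 0.058
gripper_force: 1.6
```

To row units: 0.2 cm is 0.004, 0.1 cm is 0.002.

send_rows([
  [[0,0.002,0,0,0,0],[0,0.004,0,0,0,0],[0,0.004,0,0,0,0],[0,0.004,0,0,0,0]],
], fingers=0.61)

```text
clock: 20.53
tool_pos: [0.4536, -0.1043, 0.0089]
orientation: [-179.9, 0.0, 3.7]
force: [-1.4, -1.1, -1.1]
opening: 0.0536
gripper_force: 6.2
```

To row units: 0.1 cm is 0.002.

send_rows([
  [[0,0.002,0,0,0,0],[0,0.002,0,0,0,0],[0,0.002,0,0,0,0],[0,0.002,0,0,0,0]],
], fingers=0.58)

```text
clock: 20.87
tool_pos: [0.4536, -0.1053, 0.0089]
orientation: [-179.9, 0.0, 3.7]
force: [-2.6, -3.1, -3.1]
opening: 0.0511
gripper_force: 9.1
```

send_rows([
  [[0,0.002,0,0,0,0],[0,0.002,0,0,0,0],[0,0.002,0,0,0,0],[0,0.002,0,0,0,0]],
], fingers=0.56)

```text
clock: 21.2
tool_pos: [0.4537, -0.1062, 0.0089]
orientation: [-179.9, 0.0, 3.7]
force: [-3.3, -3.4, -3.3]
opening: 0.0489
gripper_force: 10.0
```

To row units: 0.1 cm is 0.002.

send_rows([
  [[0,0.002,0,0,0,0],[0,0.002,0,0,0,0],[0,0.002,0,0,0,0],[0,0.002,0,0,0,0]],
], fingers=0.54)

```text
clock: 21.53
tool_pos: [0.4538, -0.1071, 0.009]
orientation: [-179.9, 0.0, 3.7]
force: [-3.9, -3.3, -4.1]
opening: 0.0476
gripper_force: 10.9
```

```bash
python3 -c "
from look import *
blkx();rep()"
```

```text
block x in clamp 0.07050603105001291 20 block yaw 3.174027073774032 c [0.6019 0.0332 0.038 ]
jaw (11, array([0.6022, 0.0728]), np.float64(-0.2872374924358116)) blk None seam (11, array([ 0.6013, -0.0166]), np.float64(3.0617680256518147)) gap mm None
(57, 'bar yaw', np.float64(3.8202845160595578), 'edge x at y=-.065', np.float64(0.5436442657430711))
21.6833 0.04755511074457685 10.891963094472885 [-4.4538 -3.1936 -3.5252] [ 0.4538 -0.1071  0.009 ] 3.6961306188522816
```

To row units: 0.1 cm is 0.002.

send_rows([
  [[0,0.002,0,0,0,0],[0,0.002,0,0,0,0],[0,0.002,0,0,0,0],[0,0.002,0,0,0,0]],
], fingers=0.52)

```text
clock: 22.02
tool_pos: [0.4541, -0.108, 0.009]
orientation: [-179.9, -0.0, 3.7]
force: [-5.8, -2.1, -5.0]
opening: 0.0455
gripper_force: 11.9
```

To row units: 0.1 cm is 0.002.

send_rows([
  [[0,0.002,0,0,0,0],[0,0.002,0,0,0,0],[0,0.002,0,0,0,0],[0,0.002,0,0,0,0]],
], fingers=0.5)

```text
clock: 22.35
tool_pos: [0.4543, -0.109, 0.009]
orientation: [-179.9, -0.0, 3.7]
force: [-4.2, -1.7, -5.9]
opening: 0.044
gripper_force: 13.2
```

To row units: 0.1 cm is 0.002.

send_rows([
  [[0,0.002,0,0,0,0],[0,0.002,0,0,0,0],[0,0.002,0,0,0,0],[0,0.002,0,0,0,0]],
], fingers=0.48)

```text
clock: 22.68
tool_pos: [0.4545, -0.11, 0.0091]
orientation: [-179.9, -0.0, 3.7]
force: [-4.0, -0.3, -5.1]
opening: 0.042
gripper_force: 15.0
```

To row units: 0.05 cm is 0.001.

send_rows([
  [[0,0.001,0,0,0,0],[0,0.001,0,0,0,0],[0,0.001,0,0,0,0],[0,0.001,0,0,0,0]],
], fingers=0.465)

```text
clock: 23.02
tool_pos: [0.4545, -0.1104, 0.0091]
orientation: [-179.9, -0.0, 3.7]
force: [-4.0, 0.7, -6.0]
opening: 0.0408
gripper_force: 17.0
```

```bash
python3 -c "
from look import *
blkx();rep()"
```

```text
block x in clamp 0.07063637386126631 20 block yaw 3.8177735049573265 c [0.6024 0.0332 0.038 ]
jaw (11, array([0.6022, 0.0727]), np.float64(-0.18188841477997295)) blk None seam (11, array([ 0.6013, -0.0167]), np.float64(3.156474741818666)) gap mm None
(56, 'bar yaw', np.float64(3.9517029103398085), 'edge x at y=-.065', np.float64(0.544183517712135))
23.1667 0.04095621366044782 16.9516584277153 [-3.9492  0.087  -6.6464] [ 0.4545 -0.1104  0.0091] 3.7084330668017857
```

send_rows([
  [[0,0,0,0,0,0],[0,0,0,0,0,0],[0,0,0,0,0,0],[0,0,0,0,0,0],[0,0,0,0,0,0],[0,0,0,0,0,0]],
])

```text
clock: 23.67
tool_pos: [0.4545, -0.1105, 0.0091]
orientation: [-179.9, -0.0, 3.7]
force: [-4.2, 0.3, -5.4]
opening: 0.0408
gripper_force: 16.9
```

```bash
python3 -c "
from look import *
o=ctrl.get_obs();print(o['clock'],o['opening'],o['gripper_force'],o['force'])
print(ctrl.close_job())"
```

```text
23.6667 0.040828188666304194 16.89676344394684 [-4.2086  0.323  -5.4199]
the job is handed in; nothing more can be done
None
```

I handed the job in at 23.7 s with the block clamped against the batten and the trigger held squeezed at about 17 N grip; I estimate roughly 20–29 N at the pad, which I could not measure directly, and no verdict came back.

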